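# Let the loaded block trolley down the gravity track

### The arm

A 6-joint arm with a two-finger parallel gripper is mounted at the origin on the work surface. World frame = base frame: x ahead of the robot, y to its left, z up, the work surface at z = 0. Lengths are in mm, angles in degrees, forces in N, time in s.
With the tool pointing down it reaches from about 300 to 850 mm from the base axis. Payload 4.2 kg.
Tool frame: the origin (TCP) lies midway between the tips of the shut fingers; the grasp point (between the pads) lies 19 mm behind it; z points along the fingers, y is the line along which they close (so a half turn about z gives the same grasp; the last joint's range is limited). The gripper opens to 91 mm and grips with 3 to 60 N. Pads are 32 mm wide; open, the fingers measure 118 mm over their backs; the gripper's body (76 mm by 178 mm) begins 60 mm behind the grasp point.
Start: joints at [68.239, 18.312, 89.639, -0, 72.044, -1.146], TCP at [202.453, 538.197, 213.976] pointing down, gripper open.
Joint ranges: [-177.97, 177.97], [-48.28, 115.42], [12.27, 149.76], [-77.06, 257.06], [2.81, 150.46], [-146.56, 146.56]. Speed limits (degrees/s): [147.25, 147.25, 180, 180, 180, 180].

### API

Orientations are given as [roll, pitch, yaw] about the fixed x, y, z axes, in that order (R = Rz(yaw) Ry(pitch) Rx(roll)).
In Python, from workcell import env gives the robot as it stands.
- The arm moves only by the tool send_rows, never from a script. Its argument "steps" is a list that holds one entry, the list of rows, each a list of 5 numbers: the shift along the tool's x, y, z scaled (see below), then the turn about the tool's z scaled (see below), then the opening, from 0 (shut) to 1 (fully open). In form: [[[dx, dy, dz, yaw, fingers], ...]]. A call has 1 to 5 rows; each row shifts and turns the commanded pose from where the row before left it, along the tool's axes as they then stand; what a row does not reach is not made up. The controller multiplies each number of a shift by 0.04 m and each number of a turn by 0.12 rad. A row lasts 1/12 s, in which the tool goes at most 41.7 mm and 7.16 degrees, less where a joint would pass 70% of its speed; a pose out of reach is approached as far as the arm can. A call with a number of a shift or a turn outside -1 to 1 is refused whole. A call with a gripper value outside its range is refused whole. The fingers move at their own pace and stop on an object; "squeeze" is the grip in N (left out, the last holds). Time passes only in rows, so rows that do not move let the fingers close. It gives the time, the measured TCP pose, the force, the opening and the grip force at its end, in the units of the state.
- env.state(): the state, without advancing time (a new reading comes with each control period).
- env.grab_frame(name): name is "scene" or "top"; returns a dict with "pixels" (420x560x3 uint8, red, green, blue), "depth" (420x560 float32, mm along the optical axis (not along the pixel's ray), 0 where there is no reading), "intrinsics" (3x3 intrinsics, pixels), "dist" ([k1, k2, p1, p2, k3] as OpenCV has them; the pictures are not rectified), "cam_to_world" (4x4, takes a point from camera to world coordinates). Camera axes: x right, y down, z forward; pixel columns grow to the right and rows downward; lengths in mm; the calibration is good to about 2 mm. A picture is of the moment at which its call begins.
- env.job_done(): hands the job in; it is judged then, once.
The state is a dict: "time_s": time; "qpos": joint angles; "qvel": joint speeds; "effort": joint torques, N m; "ee_pos": TCP position; "ee_rot": TCP orientation; "force": force on the tool from outside, world axes, zero at the start; "torque": the same for the moment, N m; "gripper_width": finger opening in mm; "gripper_force": force on a finger pad.
Only numpy, scipy, OpenCV 4.12 (cv2) and the standard library are available. Lean on these libraries where they do the work, as an engineer would, in place of code of your own. Each camera call takes 0.05 s, during which the arm holds its last target. There are 200 camera calls.

### The job

Slide the red-knobbed locking bolt fully back towards the robot so that the loaded trolley rolls off down its sloping track by itself; leave it untouched until its orange buffer plate has passed the yellow mark. Catch it from ahead at the buffer plate, going along with it so gently that the sprung buffer never gives by more than 10 mm, bring it to a stop with the plate over the green strip and hold it still there for about two seconds. Then ease it slowly down against the red end stop without a bump, take the hand away and disturb nothing else on the bench.

Things in the scene. Friction and masses are not known exactly. Their poses are not given: they have to be found in the camera images.
- track: fixed aluminium two-rail gravity track on green feet, 660 mm long, 73 mm wide, within 0.17 rad of lying straight left-right. Origin on the table under mid width. Its y axis points level along the track downhill (to the robot's left), x away from the robot, z up. It slopes down 0.06 rad towards +y; rail tops 55 mm above the table at the origin. Rails span track y -385 to 275 mm
- yellow_mark (a point): middle of the yellow mark (12 mm long) painted across both rails, at track y -20 mm, on the rail tops; the buffer plate has passed it at travel 0.186
- green_strip (a point): middle of the green strip (70 mm long) painted on both rails, at track y 105 mm, on the rail tops; the plate's face stands over it from travel 0.27 to 0.34
- end_stop (a point): red end stop bar across the rails, 12 mm long, 20 mm high over the rails, at track y 168 mm; point at its middle, on the rail tops. The wheels meet it while the buffer plate reaches out 50 mm beyond and above it, so fingers ahead of the plate are not trapped. Nothing else stands over the rails ahead of the trolley
- trolley (a joint): travel of the trolley down the track (m): 0 at the bolt, 0.42 at the end stop. Face of the free buffer plate at track y = -0.200 + travel. Nominal: 0.80 kg (true mass -12 to +30 percent), slope force 0.47 N, dry friction 0.04 N, viscous drag 1.6 N s/m: time constant 0.5 s, final speed about 0.27 m/s (0.23 to 0.36); uncaught it reaches the end stop about 2.0 s (1.7 to 2.3) after release
- block_top (a point): middle of the top of the trolley: dark chassis on four black wheels with a machined aluminium manifold block bolted on, 70 mm wide, from 55 to 175 mm behind the face of the free buffer plate; block top 96 mm over the rails. This point is at mid length of the block, 115 mm behind that face; its y axis points downhill along the slope
- buffer (a joint): how far the sprung buffer on the trolley's front is pressed in (m): 0 free, 0.025 bottomed. Spring 160 N/m, damping 1 N s/m; just holding the trolley presses it in by about 3 mm
- buffer_face (a point): centre of the front (downhill) face of the orange buffer plate on the trolley's front: upright, 70 mm wide across the track, 9 mm thick, from 30 to 94 mm above the rail tops. The point lies 62 mm above the rail tops and moves with trolley and buffer; x across the track, y downhill
- bolt (a joint): how far the locking bolt is drawn back towards the robot, along track -x (m): 0 locked, 0.045 fully back; it frees the trolley at about 0.033. Slides against 2 N of friction plus 6 N s/m and stays where it is left
- bolt_knob (a point): mid-height centre of the bolt's upright red knob (20 mm in diameter, 30 mm high) on the robot's side of the track, at track x -0.105, y -0.247, 137 mm above the table when locked. Below it a 16 mm stem, bolt bar (top at 107 mm) and, towards the rails, a blue guide 113 mm high. The 60 mm between knob and trolley are free for fingers to push the knob towards the robot; it can be pinched too
- block_a: loose aluminium manifold block 85 x 120 x 75 mm on the green mat to the left, to be left alone; origin under its centre
- block_b: second loose aluminium manifold block 85 x 120 x 75 mm on the green mat, to be left alone; origin under its centre
- wrench: loose wrench lying on the table to the right, to be left alone; origin at its middle
- brush: loose brush lying on the table to the right, to be left alone; origin at its middle

How it is judged:
By the outcome, as a careful person would: the job done as asked, in the order asked, and still so for the second after the job is handed in, with the robot touching nothing.
It also fails if it takes over 38 s, if anything falls off the work surface, if the arm or the gripper's body presses on something with over 40 N, if the wrist force passes 120 N, or if a joint passes its speed limit or range.

## Working session

There is one attempt and no reset: what is moved stays moved. The work goes in short steps, Python scripts to look and compute and a tool call to move; the robot and the scene stay as the last step left them, time stands still between calls to the robot, and variables do not carry over. Pictures are saved under pics/ and viewed, at most 10 in all, crops included, and the job is handed in when it is done.

Besides the shell and the picture viewer there is one more tool, called by a JSON object that holds its "name" and its "arguments", one argument or row to a line. send_rows: Moves the arm, as the interface text tells. Shifts and turns lie within -1 to 1; 1 stands for 0.04 m of shift or 0.12 rad of turn. Its arguments: {"type":"object","properties":{"steps":{"type":"array"},"squeeze":{"type":"number"}},"required":["steps"]}

```bash
mkdir -p pics; ls; python3 - <<'E'
from workcell import env
import numpy as np,cv2
s=env.state(); print(s)
for n in("scene","top"):
    f=env.grab_frame(n); np.savez(f"pics/{n}0.npz",**f); cv2.imwrite(f"pics/{n}0.png",f["pixels"][...,::-1])
    print(f["intrinsics"],f["dist"],f["cam_to_world"])
E
```

```text
pics
{'time_s': 0.0, 'qpos': array([ 6.82399092e+01,  1.83518948e+01,  8.97072135e+01,  2.60171318e-05,
        7.20435613e+01, -1.14614854e+00]), 'qvel': array([-0.01081927, -0.05500455,  0.00133013,  0.01778811, -0.02140584,
       -0.04499325]), 'effort': array([-2.53461614e-03, -4.12469029e+01, -2.31972152e+01,  7.26974336e-02,
        4.58225061e-02, -1.35529863e-04]), 'ee_pos': array([202.2516515 , 537.70949738, 213.11226949]), 'ee_rot': array([-1.79897351e+02, -2.07840250e-03,  1.59386048e+02]), 'force': array([-0.17457462, -0.26755223,  0.61060651]), 'torque': array([ 0.00492529, -0.02013243,  0.01052434]), 'gripper_force': 0.0, 'gripper_width': 91.3752986705269}
[[527.78887219   0.         282.40198337]
 [  0.         527.78887219 210.03424247]
 [  0.           0.           1.        ]] [-0.05437033  0.          0.          0.          0.        ] [[ 8.88536725e-01  3.60809543e-01 -2.83406002e-01  1.06711384e+03]
 [ 4.58786871e-01 -7.04293020e-01  5.41743435e-01 -1.00364119e+03]
 [-4.13466726e-03 -6.11381890e-01 -7.91324895e-01  1.51588643e+03]
 [ 0.00000000e+00  0.00000000e+00  0.00000000e+00  1.00000000e+00]]
[[382.29490035   0.         277.21916215]
 [  0.         382.29490035 210.99924278]
 [  0.           0.           1.        ]] [-0.08001581  0.          0.          0.          0.        ] [[ 7.38215956e-04 -9.97434756e-01  7.15776661e-02  4.49903895e+02]
 [-9.99784384e-01  7.49207667e-04  2.07514806e-02 -6.99449502e+01]
 [-2.07518745e-02 -7.15775519e-02 -9.97219140e-01  1.42248919e+03]
 [ 0.00000000e+00  0.00000000e+00  0.00000000e+00  1.00000000e+00]]
```

View pics/scene0.png

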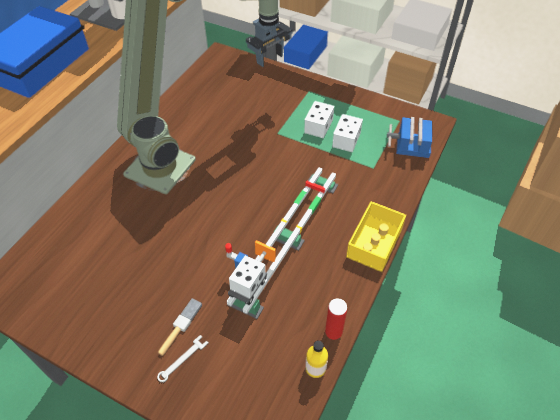

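View pics/top0.png

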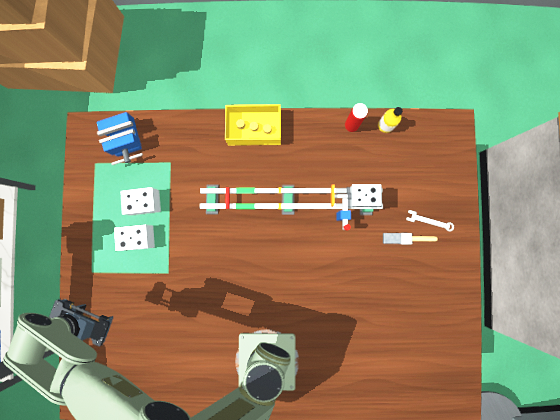

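The scene view shows the red knob near (228,246), the orange plate near (265,250) and the red stop near (318,186). In the top view the knob is near (347,226), the plate near (333,196), the green strip near (246,190/207) and the stop near (228,198). Next I'll measure the track.

```bash
cat > h.py <<'E'
import numpy as np,cv2
def cloud(f):
    h,w=f["depth"].shape; u,v=np.meshgrid(np.arange(w,dtype=np.float32),np.arange(h,dtype=np.float32))
    p=cv2.undistortPoints(np.stack([u.ravel(),v.ravel()],1)[:,None],f["intrinsics"],f["dist"])[:,0]
    d=f["depth"].ravel(); P=np.c_[p*d[:,None],d]
    M=f["cam_to_world"]; P=P@M[:3,:3].T+M[:3,3]; P[d==0]=np.nan
    return P.reshape(h,w,3)
E
python3 - <<'E'
from h import *
for n,boxes in (("top",dict(knob=(335,205,360,240),plate=(325,180,345,215),stop=(220,180,235,215),green=(236,180,256,215),yel=(270,180,320,215))),
  ("scene",dict(knob=(220,238,238,256),plate=(250,238,280,265),stop=(302,175,330,197),yel=(268,200,310,235)))):
    f=dict(np.load(f"pics/{n}0.npz")); P=cloud(f); hsv=cv2.cvtColor(f["pixels"],cv2.COLOR_RGB2HSV)
    H,S,V=[hsv[...,i].astype(int) for i in range(3)]
    for k,(a,b,c,d) in boxes.items():
        m=np.zeros(H.shape,bool); m[b:d,a:c]=1
        col={'knob':((H<5)|(H>175))&(S>170)&(V>120),'stop':((H<5)|(H>175))&(S>170)&(V>120),'plate':(H>8)&(H<30)&(S>170)&(V>180),'green':(H>45)&(H<80)&(S>130),'yel':(H>20)&(H<35)&(S>150)&(V>150)}[k]
        m&=col; q=P[m]; q=q[np.isfinite(q[:,0])]
        if len(q)==0: print(n,k,0);continue
        v,u=np.nonzero(m)
        print(n,k,len(q),'px',u.min(),u.max(),v.min(),v.max(),'mean',q.mean(0).round(1),'p5',np.percentile(q,5,0).round(1),'p95',np.percentile(q,95,0).round(1))
    # rails: bright points z 35..80
    r=(P[...,2]>30)&(P[...,2]<85)&(V>170)&(S<60)
    q=P[r]; q=q[(abs(q[:,0]-480)<130)&(q[:,1]<250)&(q[:,1]>-400)]
    vx=cv2.fitLine(q.astype(np.float32),cv2.DIST_HUBER,0,.01,.01).ravel(); print(n,'rails',len(q),vx.round(4))
    b=(P[...,2]>120)&(P[...,2]<175)&(V>150)&(S<60); q=P[b];q=q[(abs(q[:,0]-480)<130)&(q[:,1]<-100)&(q[:,1]>-450)]
    if len(q): print('block',len(q),cv2.minAreaRect(q[:,:2].astype(np.float32)),q[:,2].mean())
E
```

```text
top knob 28 px 344 350 224 229 mean [ 488.9 -279.1  129.1] p5 [ 4.825e+02 -3.083e+02  1.000e-01] p95 [ 495.3 -268.   156.1]
top plate 74 px 330 334 184 205 mean [ 599.7 -230.5  118.7] p5 [ 567.1 -241.9   -1.7] p95 [ 650.4 -225.   165.7]
top stop 74 px 225 229 187 208 mean [597.2 139.4  55.2] p5 [561.9 132.3   1.1] p95 [630.3 155.5  69.1]
top green 158 px 236 254 188 208 mean [592.   75.8  49.4] p5 [559.3  46.4  45.3] p95 [631.9 104.6  54.7]
top yel 21 px 279 280 187 208 mean [596.9 -49.3  51. ] p5 [559.9 -51.5  -2.4] p95 [642.5 -47.7  61.5]
top rails 598 [ 8.800000e-03  9.982000e-01 -5.990000e-02  5.659347e+02 -4.153570e+01
  5.585650e+01]
block 496 ((554.0213623046875, -307.7369079589844), (113.40458679199219, 157.0793914794922), 3.215651750564575) 164.88587063566686
scene knob 52 px 225 231 243 252 mean [ 485.2 -262.3  126.8] p5 [ 420.2 -281.1    0.6] p95 [ 502.1 -180.3  154.8]
scene plate 233 px 255 275 240 261 mean [ 595.2 -224.3  133.2] p5 [ 563.9 -233.4   61.2] p95 [ 630.2 -185.8  163.7]
scene stop 97 px 305 323 181 191 mean [598.7 142.7  59.3] p5 [565.7 133.5  14.3] p95 [630.8 183.6  71.4]
scene yel 22 px 281 301 219 231 mean [605.9 -41.7  51.4] p5 [562.3 -55.8   4.8] p95 [638.2 -11.2  63.2]
scene rails 353 [ 9.100000e-03  9.982000e-01 -6.010000e-02  5.719919e+02 -1.700260e+01
  5.612140e+01]
block 449 ((578.8103637695312, -319.8143310546875), (114.2252197265625, 146.177734375), 24.630815505981445) 160.71359310398475
```

```bash
python3 - <<'E'
from h import *
from scipy.optimize import least_squares
for n,boxes in (("top",dict(knob=(335,205,360,240),plate=(325,180,345,215),stop=(220,180,235,215),green=(236,180,256,215),yel=(270,180,320,215))),
  ("scene",dict(knob=(220,238,238,256),plate=(250,238,280,265),stop=(302,175,330,197),yel=(268,200,310,235),green=(290,180,335,215)))):
    f=dict(np.load(f"pics/{n}0.npz")); P=cloud(f); hsv=cv2.cvtColor(f["pixels"],cv2.COLOR_RGB2HSV)
    H,S,V=[hsv[...,i].astype(int) for i in range(3)]
    for k,(a,b,c,d) in boxes.items():
        m=np.zeros(H.shape,bool); m[b:d,a:c]=1
        red=((H<5)|(H>175))&(S>170)&(V>120)
        m&={'knob':red,'stop':red,'plate':(H>8)&(H<30)&(S>170)&(V>180),'green':(H>45)&(H<80)&(S>130),'yel':(H>20)&(H<35)&(S>150)&(V>150)}[k]
        lo,hi={'knob':(118,158),'stop':(50,75),'plate':(90,170),'green':(42,57),'yel':(50,66)}[k]
        q=P[m]; q=q[(q[:,2]>lo)&(q[:,2]<hi)]
        print(n,k,len(q),'med',np.median(q,0).round(1),'min',q.min(0).round(1),'max',q.max(0).round(1),'mid x',((q.min(0)+q.max(0))/2).round(1))
    r=(P[...,2]>38)&(P[...,2]<80)&(V>150)&(S<70)
    q=P[r]; q=q[(abs(q[:,0]-597)<50)&(q[:,1]<240)&(q[:,1]>-210)]
    z=q[:,2]; 
    for s in(-1,1):
        w=q[(s*(q[:,0]-597)>8)]
        g=least_squares(lambda p:w[:,0]-p[0]-p[1]*w[:,1],[597,0],loss='soft_l1',f_scale=3).x
        gz=least_squares(lambda p:w[:,2]-p[0]-p[1]*w[:,1],[53,0],loss='soft_l1',f_scale=2).x
        print('rail',s,len(w),g.round(4),gz.round(4))
E
```

```text
top knob 23 med [ 488.2 -274.8  151.9] min [ 481.2 -282.4  134.3] max [ 497.6 -267.4  156.2] mid x [ 489.4 -274.9  145.3]
top plate 58 med [ 592.5 -227.8  160.4] min [ 560.4 -232.7  108.4] max [ 627.3 -224.6  168.9] mid x [ 593.9 -228.6  138.7]
top stop 64 med [596.2 138.   64.1] min [558.2 131.7  51.6] max [630.4 142.8  71.3] mid x [594.3 137.2  61.4]
top green 157 med [573.8  75.3  49.6] min [559.   42.7  43.6] max [632.5 108.5  55.9] mid x [595.7  75.6  49.7]
top yel 17 med [576.7 -48.   57.8] min [561.9 -51.6  52.3] max [631.3 -47.8  64.5] mid x [596.6 -49.7  58.4]
rail -1 468 [5.671475e+02 4.300000e-03] [53.5562 -0.0579]
rail 1 414 [6.220345e+02 5.200000e-03] [53.3102 -0.0587]
scene knob 43 med [ 494.9 -275.6  149.2] min [ 483.3 -281.6  123.9] max [ 503.  -264.6  155.1] mid x [ 493.1 -273.1  139.5]
scene plate 221 med [ 601.3 -229.9  142.7] min [ 563.6 -235.5   97. ] max [ 633.3 -220.1  169.7] mid x [ 598.5 -227.8  133.4]
scene stop 87 med [601.2 139.5  64.7] min [562.3 130.6  50.5] max [636.2 150.   74.9] mid x [599.3 140.3  62.7]
scene yel 18 med [623.4 -44.5  57.6] min [562.2 -56.   50.2] max [638.2 -35.2  63.4] mid x [600.2 -45.6  56.8]
scene green 124 med [623.6  82.5  50.7] min [561.5  46.7  42.6] max [639.9 114.8  56.7] mid x [600.7  80.7  49.7]
rail -1 365 [5.739099e+02 5.700000e-03] [54.2339 -0.055 ]
rail 1 423 [6.296412e+02 7.700000e-03] [ 5.42433e+01 -5.41000e-02]
```

{"name": "send_rows", "arguments": {
  "steps": [
    [[0, 0, 0, 1, 0], [0, 0, 0, 1, 0], [0, 0, 0, 1, 0], [0, 0, 0, 1, 0], [0, 0, 0, 1, 0]]
  ],
  "squeeze": 20
}}

```text
time_s: 0.52
ee_pos: [202.3, 537.9, 213.4]
ee_rot: [-179.9, 0.0, 124.7]
force: [-0.9, 0.6, 0.1]
gripper_width: 60.3
gripper_force: 0.0
```

{"name": "send_rows", "arguments": {
  "steps": [
    [[0, 0, 0, 1, 0], [0, 0, 0, 1, 0], [0, 0, 0, 1, 0], [0, 0, 0, 1, 0], [0, 0, 0, 1, 0]]
  ]
}}

```text
time_s: 0.93
ee_pos: [202.3, 537.9, 213.5]
ee_rot: [-180.0, 0.1, 90.3]
force: [-0.3, 0.4, 0.4]
gripper_width: 27.4
gripper_force: 0.0
```

{"name": "send_rows", "arguments": {
  "steps": [
    [[-0.3, 0.2, 0, 0.1, 0], [-0.8, 0.3, 0, 0, 0], [-0.9, 0.4, 0, 0, 0], [-0.9, 0.4, 0, 0, 0], [-0.9, 0.4, 0, 0, 0]]
  ]
}}

```text
time_s: 1.35
ee_pos: [270.7, 383.5, 213.5]
ee_rot: [-180.0, 0.1, 90.2]
force: [0.9, -0.0, -0.0]
gripper_width: 0.8
gripper_force: 0.0
```

{"name": "send_rows", "arguments": {
  "steps": [
    [[-0.9, 0.4, 0, 0, 0], [-0.9, 0.4, 0, 0, 0], [-0.9, 0.4, 0, 0, 0], [-0.9, 0.4, 0, 0, 0], [-0.9, 0.4, 0, 0, 0]]
  ]
}}

```text
time_s: 1.77
ee_pos: [350.1, 203.4, 213.9]
ee_rot: [180.0, 0.0, 90.1]
force: [0.7, 0.5, 0.8]
gripper_width: 0.4
gripper_force: 0.0
```

{"name": "send_rows", "arguments": {
  "steps": [
    [[-0.9, 0.4, 0, 0, 0], [-0.9, 0.4, 0, 0, 0], [-0.9, 0.4, 0, 0, 0], [-0.9, 0.4, 0, 0, 0], [-0.9, 0.4, 0, 0, 0]]
  ]
}}

```text
time_s: 2.18
ee_pos: [429.6, 23.3, 213.9]
ee_rot: [-180.0, 0.0, 90.1]
force: [0.4, 1.7, -0.8]
gripper_width: 0.4
gripper_force: 0.0
```

{"name": "send_rows", "arguments": {
  "steps": [
    [[-0.9, 0.3, 0, 0, 0], [-0.9, 0.3, 0, 0, 0], [-0.9, 0.3, 0, 0, 0], [-0.7, 0.2, 0, 0, 0], [-0.4, 0.1, 0, 0, 0]]
  ]
}}

```text
time_s: 2.6
ee_pos: [477.7, -129.8, 213.6]
ee_rot: [-180.0, 0.1, 90.0]
force: [-0.1, -0.4, 0.6]
gripper_width: 0.4
gripper_force: 0.0
```

{"name": "send_rows", "arguments": {
  "steps": [
    [[-0.9, 0.3, 0, 0, 0], [-0.9, 0.4, 0, 0, 0], [-0.9, 0.4, 0, 0, 0], [-0.8, 0.23, 0, 0, 0], [0, 0, 0, 0, 0]]
  ]
}}

```text
time_s: 3.02
ee_pos: [531.4, -272.2, 212.8]
ee_rot: [180.0, 0.2, 89.9]
force: [0.7, -1.1, -1.3]
gripper_width: 0.3
gripper_force: 0.0
```

```bash
python3 - <<'E'
from workcell import env
from h import *
f=env.grab_frame("scene"); cv2.imwrite("pics/s1.png",cv2.resize(f["pixels"][180:320,160:340,::-1],None,fx=4,fy=4))
s=env.state(); print(s['ee_pos'],s['time_s'])
E
```

```text
[ 530.35090471 -269.07179551  212.81929162] 3.0667
```

View pics/s1.png

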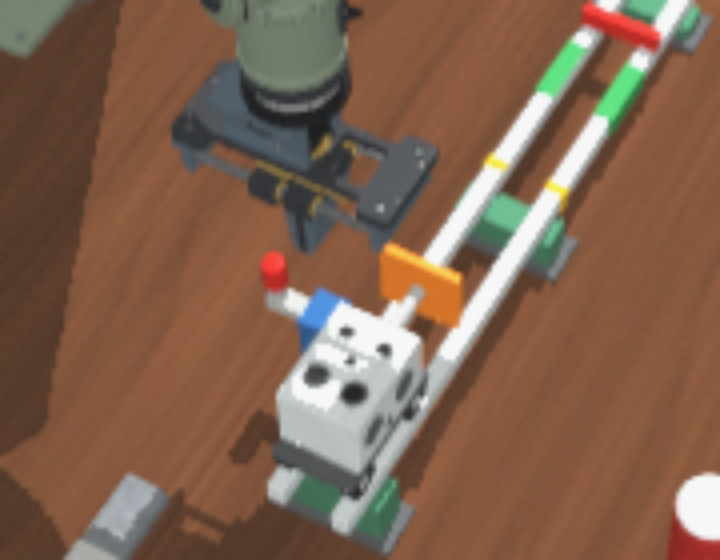

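The picture shows the shut fingertips near crop (312,248), with the red knob at (273,270), the orange plate at (420,285) and the block at (350,370). I'll check the fingertip position by projecting it.

```bash
python3 - <<'E'
from h import *
f=dict(np.load("pics/scene0.npz")); M=np.linalg.inv(f["cam_to_world"])
for p in([530.4,-269,212.8],[530,-270,125],[492,-275,137],[597,-228,130]):
    r,_=cv2.Rodrigues(M[:3,:3]); u=cv2.projectPoints(np.array([p],float),r,M[:3,3],f["intrinsics"],f["dist"])[0].ravel()
    print(p,u,(u-[160,180])*4)
E
```

```text
[530.4, -269, 212.8] [237.54759828 238.59958251] [310.19039311 234.39833003]
[530, -270, 125] [239.28880645 254.73218129] [317.15522579 298.92872516]
[492, -275, 137] [227.70932101 249.16034654] [270.83728403 276.64138616]
[597, -228, 130] [264.4564134  252.04708615] [417.82565359 288.18834461]
```

{"name": "send_rows", "arguments": {
  "steps": [
    [[0, 0, 0.5, 0, 0], [0, 0, 0.7, 0, 0], [0, 0, 0.5, 0, 0], [0, 0, 0.4, 0, 0], [0, 0, 0, 0, 0]]
  ]
}}

```text
time_s: 3.48
ee_pos: [527.6, -263.8, 126.4]
ee_rot: [-179.6, -0.2, 90.1]
force: [-0.1, -0.3, 0.1]
gripper_width: 0.4
gripper_force: 0.0
```

{"name": "send_rows", "arguments": {
  "steps": [
    [[-0.1, -0.1, 0, 0, 0], [-0.05, -0.1, 0, 0, 0], [0, 0, 0, 0, 0]]
  ]
}}

```text
time_s: 3.73
ee_pos: [522.6, -272.6, 131.5]
ee_rot: [179.9, 0.1, 89.9]
force: [0.2, -0.3, 1.3]
gripper_width: 0.3
gripper_force: 0.0
```

```bash
cat > trav.py <<'E'
from h import *
def orange(f):
    P=cloud(f); hsv=cv2.cvtColor(f["pixels"],cv2.COLOR_RGB2HSV).astype(int); H,S,V=hsv[...,0],hsv[...,1],hsv[...,2]
    x,y,z=P[...,0],P[...,1],P[...,2]
    box=(x>555)&(x<645)&(y>-450)&(y<260)
    m=box&(H>8)&(H<20)&(S>170)&(V>140)&(z>75)&(z<175)
    zt=55-.06*(y+28)
    b=box&(S<50)&(V>150)&(z>zt+88)&(z<zt+104)
    return m.sum(),np.median(y[m]) if m.any() else np.nan, b.sum(), np.median(y[b]) if b.any() else np.nan
def travel(f):
    r=[np.array(orange(g)) for g in(dict(np.load("pics/scene0.npz")),f)]
    return r[1][[0,2]],(r[1]-r[0])[[1,3]].round(1)
E
python3 - <<'E'
from workcell import env
from trav import *
s=env.state(); print(s['ee_pos'],s['ee_rot'],s['force'],s['time_s'])
f=env.grab_frame("scene"); print(travel(f),orange(f)); s=env.state(); print(s['ee_pos'],s['time_s'])
P=cloud(f);hsv=cv2.cvtColor(f["pixels"],cv2.COLOR_RGB2HSV).astype(int)
m=((hsv[...,0]<5)|(hsv[...,0]>175))&(hsv[...,1]>170)&(hsv[...,2]>120);m[:,:215]=0;m[:,245:]=0;m[:235]=0;m[262:]=0
q=P[m];q=q[(q[:,2]>118)&(q[:,2]<158)];print(len(q),np.median(q,0),q.min(0),q.max(0))
E
```

```text
[ 522.60329065 -272.59607197  131.50978797] [1.79907177e+02 6.68325037e-02 8.99484864e+01] [ 0.19385654 -0.27627593  1.3020543 ] 3.7333
(array([163., 553.]), array([-0.1,  0.1])) (np.int64(163), np.float64(-230.17553790035868), np.int64(553), np.float64(-336.3094782748062))
[ 523.01150174 -272.52036788  131.48141684] 3.7833
29 [ 495.52638216 -277.81413348  149.24404713] [ 485.77833028 -281.89193484  126.65504459] [ 502.13016895 -271.87603667  154.98018755]
```

{"name": "send_rows", "arguments": {
  "steps": [
    [[0, -0.15, 0.15, 0, 0], [0, -0.25, 0, 0, 0], [0, 0, 0, 0, 0]]
  ]
}}

```text
time_s: 4.03
ee_pos: [505.2, -271.9, 123.9]
ee_rot: [-179.9, -0.0, 89.9]
force: [-0.3, 0.0, 0.0]
gripper_width: 0.9
gripper_force: 0.0
```

```bash
python3 - <<'E'
from workcell import env
from trav import *
s=env.state(); print(s['ee_pos'],s['force'],s['time_s'])
f=env.grab_frame("scene"); print(travel(f)); s=env.state(); print(s['ee_pos'],s['force'],s['time_s'])
P=cloud(f);hsv=cv2.cvtColor(f["pixels"],cv2.COLOR_RGB2HSV).astype(int)
m=((hsv[...,0]<5)|(hsv[...,0]>175))&(hsv[...,1]>170)&(hsv[...,2]>120);m[:,:215]=0;m[:,245:]=0;m[:235]=0;m[262:]=0
q=P[m];q=q[(q[:,2]>118)&(q[:,2]<158)];print(len(q),np.median(q,0),q.min(0),q.max(0))
E
```

```text
[ 505.21250291 -271.90265594  123.9037694 ] [-0.31297903  0.04955144  0.0174397 ] 4.0333
(array([208., 557.]), array([-0., -1.]))
[ 505.81344981 -271.87642715  123.99108434] [ 0.21923915 -0.3604468  -0.12672096] 4.0833
12 [ 484.1006795  -277.82229489  142.38907391] [ 479.58897403 -280.61477366  126.40979703] [ 489.61229369 -274.18793003  153.32583626]
```

{"name": "send_rows", "arguments": {
  "steps": [
    [[0, -0.4, 0, 0, 0], [0, -0.4, 0, 0, 0], [0, -0.2, 0, 0, 0]]
  ]
}}

```text
time_s: 4.33
ee_pos: [466.4, -272.0, 124.2]
ee_rot: [179.9, 0.0, 89.9]
force: [2.9, 0.0, 0.2]
gripper_width: 0.6
gripper_force: 1.2
```

{"name": "send_rows", "arguments": {
  "steps": [
    [[0, -0.15, 0, 0, 0]]
  ]
}}

```text
time_s: 4.42
ee_pos: [464.7, -272.1, 124.5]
ee_rot: [179.4, 0.0, 89.8]
force: [21.1, 4.1, -10.4]
gripper_width: 0.3
gripper_force: 10.0
```

{"name": "send_rows", "arguments": {
  "steps": [
    [[0.4, 0.5, 0, 0, 0], [0.9, 0.4, 0, 0, 0], [0.9, 0.4, 0.1, 0, 0], [0.9, 0.4, 0.1, 0, 0], [0.9, 0.4, 0.1, 0, 0]]
  ]
}}

```text
time_s: 4.83
ee_pos: [545.4, -110.5, 111.9]
ee_rot: [-180.0, -0.0, 89.9]
force: [0.2, -0.5, 0.6]
gripper_width: 0.2
gripper_force: 0.0
```

```bash
python3 - <<'E'
from workcell import env
from trav import *
s=env.state(); print(s['ee_pos'],s['force'],s['time_s'])
f=env.grab_frame("scene"); print(travel(f)); s=env.state(); print(s['ee_pos'],s['force'],s['time_s'])
E
```

```text
[ 545.36228845 -110.53504176  111.9069161 ] [ 0.22455061 -0.49941023  0.5957059 ] 4.8333
(array([228., 510.]), array([72.1, 71.7]))
[ 547.87211757 -104.16305969  111.1414524 ] [ 2.36024314  4.68618276 -0.14846638] 4.8833
```

{"name": "send_rows", "arguments": {
  "steps": [
    [[0.9, 0.4, 0.05, 0, 0], [0.9, 0.4, 0.05, 0, 0], [0.9, 0.4, 0.05, 0, 0]]
  ]
}}

```text
time_s: 5.13
ee_pos: [593.4, -2.9, 105.9]
ee_rot: [-180.0, 0.0, 89.9]
force: [0.8, -0.4, 1.0]
gripper_width: 0.5
gripper_force: 0.0
```

```bash
python3 - <<'E'
from workcell import env
from trav import *
s=env.state(); print(s['ee_pos'],s['force'],s['time_s'])
f=env.grab_frame("scene"); print(travel(f)); s=env.state(); print(s['ee_pos'],s['force'],s['time_s'])
E
```

```text
[593.38708834  -2.88444333 105.90535421] [ 0.81104242 -0.37121302  1.01871197] 5.1333
(array([229., 495.]), array([142.8, 142.7]))
[596.64194286   3.74737061 105.62349172] [4.4558858  4.78803004 0.0697052 ] 5.1833
```

```bash
cat > sim.py <<'E'
import numpy as np
from scipy.optimize import least_squares
def free(t,vf,tau,t0):
    s=t-t0; return vf*(s-tau*(1-np.exp(-s/tau)))
def sim(x,v,m,c,h0,rows,lag=.016):
    """x travel mm, h0 finger edge in travel mm, rows mm per row"""
    dt=1e-4; h=h0; hp=h0; b=0; out=[]; cmd=h0; x/=1e3;h/=1e3;cmd/=1e3;pk=0;ct=None
    for r in rows:
        for k in range(833):
            cmd+=r/1e3/833; hn=h+(cmd-h)*dt/lag; hv=(hn-h)/dt; h=hn
            p=x-h; F=max(0,160*p+1*(v-hv)) if p>0 else 0
            if p>0 and ct is None: ct=x
            pk=max(pk,p); v+=dt*(m*9.81*.06-.04*np.sign(v)-c*v-F)/m; x+=dt*v
        out.append((round(x*1e3-max(p,0)*1e3),round(h*1e3),round(p*1e3,1),round(v,2)))
    return round((ct or 0)*1e3),round(pk*1e3,1),out
E
python3 - <<'E'
from workcell import env
from trav import *; from sim import *
f=env.grab_frame("scene"); n,d=travel(f); s=env.state(); print(n,d,s['ee_pos'],s['force'],s['time_s'])
t=np.array([4.8333,5.1333,5.1833]); x=np.array([71.9,142.75,d.mean()])/1e3
for c in(1.4,1.6,1.8):
  g=least_squares(lambda p:free(t,(p[0]*.5886-.04)/c,p[0]/c,p[1])-x,[.9,4.2]); m,t0=g.x; vf=(m*.5886-.04)/c
  T=s['time_s']; X=free(T,vf,m/c,t0); V=vf*(1-np.exp(-(T-t0)*c/m)); print(c,g.x.round(3),'res',g.fun*1e3,'vf',vf,'X',X,'V',V)
  h0=s['ee_pos'][1]-16+228
  for rows in([2,10,16,18,17,14,11,8,5,2,0,0,0],[4,12,18,19,17,14,11,8,5,3,0,0,0],[6,13,18,18,15,12,9,6,4,2,0,0,0]):
    for dh in(-6,0,6): r=sim(X*1e3,V,m,c,h0+dh,rows); print(dh,r[0],r[1],r[2][3:])
E
```

```text
[237. 490.] [155.6 155.5] [5.94944616e+02 4.52901728e-01 1.05551440e+02] [-1.64011373 -0.13864141 -0.1188176 ] 5.2333
1.4 [0.875 4.237] res [ 0.03178876 -0.15523381  0.12653012] vf 0.33943633160079023 X 0.16905727187652628 V 0.2704483854460367
-6 217 8.3 [(249, 249, np.float64(5.0), np.float64(0.16)), (266, 266, np.float64(0.2), np.float64(0.15)), (280, 281, np.float64(-0.9), np.float64(0.17)), (292, 292, np.float64(2.6), np.float64(0.18)), (301, 301, np.float64(7.0), np.float64(0.12)), (306, 306, np.float64(8.0), np.float64(0.03)), (309, 309, np.float64(5.6), np.float64(-0.02)), (309, 309, np.float64(3.1), np.float64(-0.03)), (309, 309, np.float64(1.7), np.float64(-0.0)), (309, 309, np.float64(2.3), np.float64(0.01))]
0 233 6.8 [(255, 255, np.float64(6.0), np.float64(0.22)), (272, 272, np.float64(4.4), np.float64(0.16)), (287, 287, np.float64(2.0), np.float64(0.14)), (298, 298, np.float64(2.0), np.float64(0.14)), (307, 307, np.float64(4.3), np.float64(0.12)), (313, 312, np.float64(6.3), np.float64(0.06)), (315, 315, np.float64(6.4), np.float64(0.0)), (315, 315, np.float64(4.8), np.f
[... 11759 characters left out ...]
1.0), np.float64(0.02)), (315, 315, np.float64(1.9), np.float64(0.05)), (315, 315, np.float64(5.6), np.float64(0.04)), (315, 315, np.float64(7.4), np.float64(-0.0)), (315, 315, np.float64(6.0), np.float64(-0.03))]
6 281 13.7 [(264, 270, np.float64(-6.1), np.float64(0.3)), (286, 286, np.float64(3.2), np.float64(0.29)), (298, 298, np.float64(11.8), np.float64(0.2)), (308, 308, np.float64(13.1), np.float64(0.06)), (314, 314, np.float64(7.9), np.float64(-0.02)), (319, 319, np.float64(1.7), np.float64(-0.01)), (321, 321, np.float64(-0.0), np.float64(0.03)), (321, 321, np.float64(3.2), np.float64(0.05)), (321, 321, np.float64(6.6), np.float64(0.03)), (321, 321, np.float64(7.0), np.float64(-0.01))]
```

{"name": "send_rows", "arguments": {
  "steps": [
    [[0.05, 0, 0, 0, 0], [0.27, 0, 0, 0, 0], [0.42, 0, 0, 0, 0], [0.45, 0, 0, 0, 0]]
  ]
}}

```text
time_s: 5.57
ee_pos: [592.6, 42.8, 106.0]
ee_rot: [-180.0, -0.0, 89.8]
force: [0.2, 0.6, -0.5]
gripper_width: 0.3
gripper_force: 0.2
```

{"name": "send_rows", "arguments": {
  "steps": [
    [[0.42, 0, 0, 0, 0], [0.35, 0, 0, 0, 0], [0.28, 0, 0, 0, 0]]
  ]
}}

```text
time_s: 5.82
ee_pos: [592.9, 85.9, 106.1]
ee_rot: [-180.0, -0.0, 89.9]
force: [0.2, 1.2, -0.7]
gripper_width: 0.7
gripper_force: 0.4
```

{"name": "send_rows", "arguments": {
  "steps": [
    [[0.19, 0, 0, 0, 0], [0.12, 0, 0, 0, 0], [0.06, 0, 0, 0, 0], [0.02, 0, 0, 0, 0], [0, 0, 0, 0, 0]]
  ]
}}

```text
time_s: 6.23
ee_pos: [593.4, 100.7, 106.0]
ee_rot: [180.0, 0.0, 89.9]
force: [0.1, 0.6, -0.7]
gripper_width: 0.8
gripper_force: 0.2
```

```bash
python3 - <<'E'
from workcell import env
from trav import *
f=env.grab_frame("scene"); n,d=travel(f); s=env.state(); print(n,d,s['ee_pos'],s['force'],s['time_s'])
cv2.imwrite("pics/s2.png",cv2.resize(f["pixels"][140:290,180:380,::-1],None,fx=4,fy=4))
E
```

```text
[225. 420.] [305.4 306.3] [593.41799452 100.55520533 106.01393656] [-0.61944026  0.7123149  -0.37956184] 6.2833
```

View pics/s2.png

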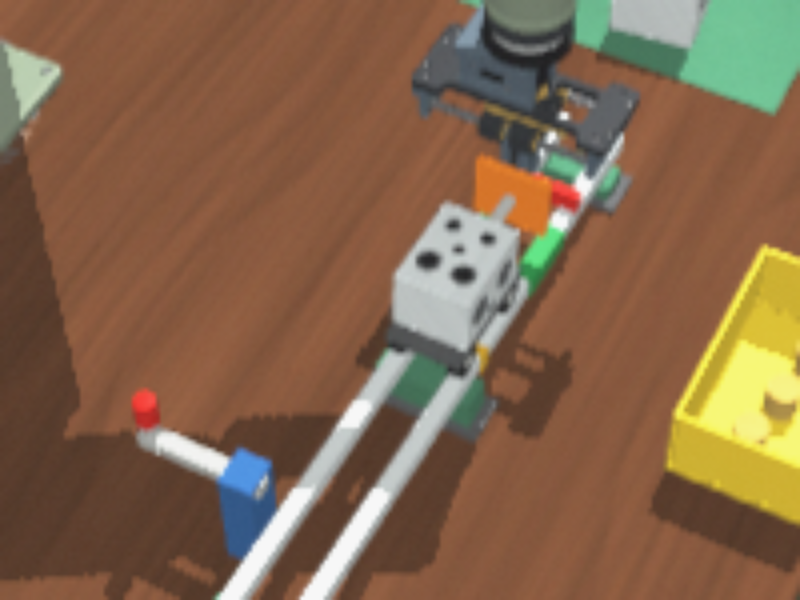

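The trolley is caught: the orange plate is at crop (515,195), over the green strip, and the bolt is fully back. It stands at travel of about 0.305, so I'll hold it there.

{"name": "send_rows", "arguments": {
  "steps": [
    [[0, 0, 0, 0, 0], [0, 0, 0, 0, 0], [0, 0, 0, 0, 0], [0, 0, 0, 0, 0], [0, 0, 0, 0, 0]]
  ]
}}

```text
time_s: 6.7
ee_pos: [593.4, 101.0, 106.0]
ee_rot: [180.0, -0.0, 89.9]
force: [-0.3, 0.2, -0.7]
gripper_width: 0.4
gripper_force: 0.3
```

{"name": "send_rows", "arguments": {
  "steps": [
    [[0, 0, 0, 0, 0], [0, 0, 0, 0, 0], [0, 0, 0, 0, 0], [0, 0, 0, 0, 0], [0, 0, 0, 0, 0]]
  ]
}}

```text
time_s: 7.12
ee_pos: [593.4, 101.1, 106.0]
ee_rot: [180.0, -0.0, 89.9]
force: [1.6, 0.6, -0.4]
gripper_width: 0.5
gripper_force: 0.3
```

{"name": "send_rows", "arguments": {
  "steps": [
    [[0, 0, 0, 0, 0], [0, 0, 0, 0, 0], [0, 0, 0, 0, 0], [0, 0, 0, 0, 0], [0, 0, 0, 0, 0]]
  ]
}}

```text
time_s: 7.53
ee_pos: [593.4, 101.1, 105.9]
ee_rot: [180.0, -0.0, 89.9]
force: [0.4, 1.2, -0.9]
gripper_width: 0.3
gripper_force: 0.3
```

{"name": "send_rows", "arguments": {
  "steps": [
    [[0, 0, 0, 0, 0], [0, 0, 0, 0, 0], [0, 0, 0, 0, 0], [0, 0, 0, 0, 0], [0, 0, 0, 0, 0]]
  ]
}}

```text
time_s: 7.95
ee_pos: [593.4, 101.1, 106.0]
ee_rot: [180.0, -0.0, 89.9]
force: [0.4, 0.5, 0.1]
gripper_width: 0.4
gripper_force: 0.3
```

{"name": "send_rows", "arguments": {
  "steps": [
    [[0, 0, 0, 0, 0], [0, 0, 0, 0, 0], [0, 0, 0, 0, 0], [0, 0, 0, 0, 0], [0, 0, 0, 0, 0]]
  ]
}}

```text
time_s: 8.37
ee_pos: [593.4, 101.1, 106.0]
ee_rot: [180.0, -0.0, 89.9]
force: [-0.1, 0.1, -0.0]
gripper_width: 0.1
gripper_force: 0.3
```

{"name": "send_rows", "arguments": {
  "steps": [
    [[0, 0, 0, 0, 0], [0, 0, 0, 0, 0], [0, 0, 0, 0, 0], [0, 0, 0, 0, 0], [0, 0, 0, 0, 0]]
  ]
}}

```text
time_s: 8.78
ee_pos: [593.4, 101.1, 106.0]
ee_rot: [180.0, -0.0, 89.9]
force: [1.0, 0.5, 0.1]
gripper_width: 0.5
gripper_force: 0.3
```

```bash
python3 - <<'E'
from workcell import env
from trav import *
f=env.grab_frame("scene"); n,d=travel(f); s=env.state(); print(n,d,s['ee_pos'],s['force'],s['time_s'])
E
```

```text
[224. 420.] [305.9 307.6] [593.36497241 101.10434277 105.95932484] [-0.53354159 -0.41981581  0.08092189] 8.8333
```

{"name": "send_rows", "arguments": {
  "steps": [
    [[0.02, 0, 0, 0, 0], [0.04, 0, 0, 0, 0], [0.06, 0, 0, 0, 0], [0.08, 0, 0, 0, 0], [0.08, 0, 0, 0, 0]]
  ]
}}

```text
time_s: 9.25
ee_pos: [593.4, 112.7, 105.9]
ee_rot: [180.0, -0.0, 89.9]
force: [-0.7, 0.3, 0.2]
gripper_width: 0.4
gripper_force: 0.2
```

{"name": "send_rows", "arguments": {
  "steps": [
    [[0.08, 0, 0, 0, 0], [0.08, 0, 0, 0, 0], [0.08, 0, 0, 0, 0], [0.08, 0, 0, 0, 0], [0.08, 0, 0, 0, 0]]
  ]
}}

```text
time_s: 9.67
ee_pos: [593.4, 128.7, 105.9]
ee_rot: [-180.0, -0.0, 90.0]
force: [0.1, -0.2, -0.8]
gripper_width: 0.7
gripper_force: 0.2
```

{"name": "send_rows", "arguments": {
  "steps": [
    [[0.08, 0, 0, 0, 0], [0.08, 0, 0, 0, 0], [0.08, 0, 0, 0, 0], [0.08, 0, 0, 0, 0], [0.08, 0, 0, 0, 0]]
  ]
}}

```text
time_s: 10.08
ee_pos: [593.4, 144.6, 105.9]
ee_rot: [180.0, -0.0, 89.9]
force: [0.4, 0.3, 0.6]
gripper_width: 0.5
gripper_force: 0.2
```

{"name": "send_rows", "arguments": {
  "steps": [
    [[0.08, 0, 0, 0, 0], [0.08, 0, 0, 0, 0], [0.08, 0, 0, 0, 0], [0.08, 0, 0, 0, 0], [0.08, 0, 0, 0, 0]]
  ]
}}

```text
time_s: 10.5
ee_pos: [593.4, 160.6, 106.0]
ee_rot: [180.0, -0.0, 89.9]
force: [0.2, -0.4, -0.4]
gripper_width: 0.2
gripper_force: 0.2
```

{"name": "send_rows", "arguments": {
  "steps": [
    [[0.08, 0, 0, 0, 0], [0.08, 0, 0, 0, 0], [0.08, 0, 0, 0, 0], [0.07, 0, 0, 0, 0], [0.07, 0, 0, 0, 0]]
  ]
}}

```text
time_s: 10.92
ee_pos: [593.4, 175.8, 105.9]
ee_rot: [180.0, -0.0, 89.9]
force: [0.1, 0.8, -1.4]
gripper_width: 0.4
gripper_force: 0.3
```

{"name": "send_rows", "arguments": {
  "steps": [
    [[0.06, 0, 0, 0, 0], [0.06, 0, 0, 0, 0], [0.05, 0, 0, 0, 0], [0.05, 0, 0, 0, 0], [0.04, 0, 0, 0, 0]]
  ]
}}

```text
time_s: 11.33
ee_pos: [593.5, 186.1, 106.0]
ee_rot: [180.0, -0.0, 89.9]
force: [0.5, 1.0, -0.1]
gripper_width: 0.7
gripper_force: 0.3
```

{"name": "send_rows", "arguments": {
  "steps": [
    [[0.04, 0, 0, 0, 0], [0.03, 0, 0, 0, 0], [0.03, 0, 0, 0, 0], [0.03, 0, 0, 0, 0], [0.03, 0, 0, 0, 0]]
  ]
}}

```text
time_s: 11.75
ee_pos: [593.5, 192.4, 106.0]
ee_rot: [180.0, -0.0, 89.9]
force: [-0.5, 0.5, -0.4]
gripper_width: 0.6
gripper_force: 0.2
```

```bash
python3 - <<'E'
from workcell import env
from trav import *
f=env.grab_frame("scene"); n,d=travel(f); s=env.state(); print(n,d,s['ee_pos'],s['force'],s['time_s'])
E
```

```text
[211. 382.] [396.9 397.9] [593.46760494 192.60104325 105.97730734] [-0.4438817   0.98397645 -1.09533173] 11.8
```

{"name": "send_rows", "arguments": {
  "steps": [
    [[0.03, 0, 0, 0, 0], [0.03, 0, 0, 0, 0], [0.03, 0, 0, 0, 0], [0.03, 0, 0, 0, 0], [0.03, 0, 0, 0, 0]]
  ]
}}

```text
time_s: 12.22
ee_pos: [593.5, 198.4, 106.0]
ee_rot: [180.0, -0.0, 89.9]
force: [-0.6, 0.5, -0.5]
gripper_width: 0.5
gripper_force: 0.3
```

{"name": "send_rows", "arguments": {
  "steps": [
    [[0.03, 0, 0, 0, 0], [0.03, 0, 0, 0, 0], [0.03, 0, 0, 0, 0], [0.03, 0, 0, 0, 0], [0.03, 0, 0, 0, 0]]
  ]
}}

```text
time_s: 12.63
ee_pos: [593.5, 204.4, 106.0]
ee_rot: [180.0, -0.0, 89.9]
force: [-0.4, 1.2, 0.0]
gripper_width: 0.3
gripper_force: 0.2
```

{"name": "send_rows", "arguments": {
  "steps": [
    [[0.02, 0, 0, 0, 0], [0.02, 0, 0, 0, 0], [0.02, 0, 0, 0, 0], [0.02, 0, 0, 0, 0], [0.02, 0, 0, 0, 0]]
  ]
}}

```text
time_s: 13.05
ee_pos: [593.5, 208.4, 106.0]
ee_rot: [180.0, -0.0, 89.9]
force: [-0.2, 1.0, -0.4]
gripper_width: 0.3
gripper_force: 0.2
```

{"name": "send_rows", "arguments": {
  "steps": [
    [[0.02, 0, 0, 0, 0], [0.02, 0, 0, 0, 0], [0.02, 0, 0, 0, 0], [0.02, 0, 0, 0, 0], [0.02, 0, 0, 0, 0]]
  ]
}}

```text
time_s: 13.47
ee_pos: [593.5, 212.4, 106.0]
ee_rot: [180.0, -0.0, 89.9]
force: [-0.2, 1.2, -0.7]
gripper_width: 0.5
gripper_force: 0.2
```

{"name": "send_rows", "arguments": {
  "steps": [
    [[0.02, 0, 0, 0, 0], [0.02, 0, 0, 0, 0], [0.02, 0, 0, 0, 0], [0.02, 0, 0, 0, 0], [0.02, 0, 0, 0, 0]]
  ]
}}

```text
time_s: 13.88
ee_pos: [593.5, 216.3, 106.0]
ee_rot: [180.0, 0.0, 89.9]
force: [-0.1, -0.7, 0.3]
gripper_width: 0.5
gripper_force: 0.0
```

{"name": "send_rows", "arguments": {
  "steps": [
    [[0.02, 0, 0, 0, 0], [0.02, 0, 0, 0, 0], [0.02, 0, 0, 0, 0], [0.02, 0, 0, 0, 0], [0.02, 0, 0, 0, 0]]
  ]
}}

```text
time_s: 14.3
ee_pos: [593.5, 220.4, 105.9]
ee_rot: [180.0, -0.0, 89.9]
force: [0.2, 0.7, -0.8]
gripper_width: 0.6
gripper_force: 0.0
```

```bash
python3 - <<'E'
from workcell import env
from trav import *
f=env.grab_frame("scene"); n,d=travel(f); s=env.state(); print(n,d,s['ee_pos'],s['force'],s['time_s'])
E
```

```text
[215. 379.] [420.  416.5] [593.48721592 220.53310267 105.96154103] [ 0.51938211  0.18882871 -0.48131034] 14.35
```

{"name": "send_rows", "arguments": {
  "steps": [
    [[0.2, 0, 0, 0, 0], [0.4, 0, 0, 0, 0], [0.3, 0, -0.2, 0, 0], [0, 0, -0.6, 0, 0], [0, 0, -0.8, 0, 0]]
  ]
}}

```text
time_s: 14.77
ee_pos: [591.8, 258.0, 168.4]
ee_rot: [-179.7, 0.1, 90.1]
force: [1.2, 0.7, -0.8]
gripper_width: 0.2
gripper_force: 0.0
```

{"name": "send_rows", "arguments": {
  "steps": [
    [[0, 0, -0.8, 0, 0], [0, 0, -0.8, 0, 0], [0, 0, -0.4, 0, 0], [0, 0, 0, 0, 0], [0, 0, 0, 0, 0]]
  ]
}}

```text
time_s: 15.18
ee_pos: [593.7, 257.7, 251.2]
ee_rot: [179.9, -0.1, 90.0]
force: [-0.2, -1.0, -0.0]
gripper_width: 0.3
gripper_force: 0.0
```

```bash
python3 - <<'E'
from workcell import env
from trav import *
f=env.grab_frame("scene"); n,d=travel(f); s=env.state(); print(n,d,s['ee_pos'],s['force'],s['time_s'])
cv2.imwrite("pics/s3.png",f["pixels"][...,::-1])
E
```

```text
[202. 369.] [419.6 418.1] [592.98243841 257.15619435 249.4754806 ] [ 0.13471944  0.17328785 -0.53802245] 15.2333
```

View pics/s3.png

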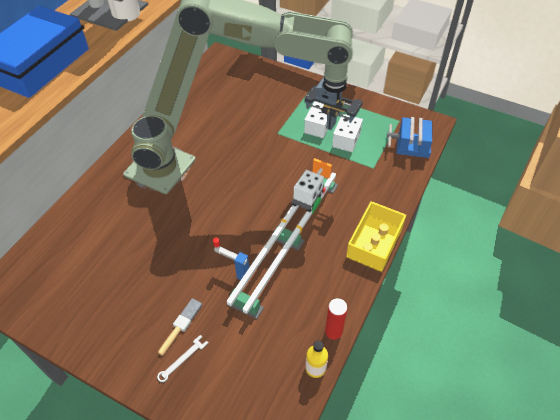

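The trolley rests at the end stop with its plate at (321,168). The bolt is back at (217,243), the hand is clear and nothing else has moved.

```bash
python3 -c "
from workcell import env
print(env.job_done())"
```

```text
the job is handed in; nothing more can be done
None
```

The job is handed in: the bolt was pushed fully back, and the trolley was caught past the yellow mark, held about 2.5 s over the green strip, then eased onto the end stop; the hand is clear and nothing else appears moved. I could not measure the peak buffer squeeze directly; the simulated catch put it at 7–9 mm, under the 10 mm limit.

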